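# Return the RF adapters to their shadow tiles

### The job

Put the four metal RF parts on the bench away: lay each one (the tee, the elbow, the filter box and the round attenuator) on the tile that carries its own silhouette, lying flat, turned to match and covering the silhouette neatly, and let go of it. Do not knock over or shove the flux jar or the tin of small connectors.

Things in the scene. Friction and masses are not known exactly. Their poses are not given: they have to be found in the camera images.
- tee: Loose nickel T-shaped adapter with brass ends, lying flat, 18 mm high, about 150 g. From above: bar 72 mm long along its x, 18 mm wide; stem along its +y, 18 mm wide, ending at y = +48 mm. Origin: at the underside, where bar axis and stem axis cross. The stem has flat sides (facing +x, -x) from y = 9 to 36 mm, round beyond.
- elbow: Loose nickel L-shaped adapter with brass ends, lying flat, 18 mm high, about 130 g. Two equal legs along its +x and +y, 18 mm wide, ending 50 mm from the origin. Origin: at the underside, where the leg axes cross (the corner's outer sides are at -9 mm). Legs flat-sided from 9 to 38 mm, round beyond.
- filter: Loose aluminium filter box 60 (x) x 36 (y) x 26 mm high, about 180 g; three tuning screws on top (up to 30 mm) and a brass connector, 14 mm diameter, 10 mm long, on each end (80 mm overall along x). Origin: centre of the underside. Same after half a turn.
- attenuator: Loose round finned metal attenuator standing upright, 44 mm diameter, 34 mm high, with a brass connector of 16 mm diameter on top (46 mm overall), about 200 g. Origin: centre of the underside; its yaw does not matter.
- tee_tile: T tile: fixed grey tile 92 x 92 mm, 5 mm thick, black silhouette on its flat top (3 mm larger all round than the part). Origin: centre of its underside. Silhouette: bar along the tile's x, stem towards its +y. A tee exactly on it has axes parallel to the tile's and its origin at (0, -19.5, +5) mm in the tile's frame.
- elbow_tile: L tile: fixed grey tile 92 x 92 mm, 5 mm thick, black silhouette on its flat top (3 mm larger all round than the part). Origin: centre of its underside. Silhouette: legs towards the tile's +x and +y. An elbow exactly on it has axes parallel to the tile's and its origin at (-20.5, -20.5, +5) mm in the tile's frame.
- filter_tile: Filter tile: fixed grey tile 92 x 92 mm, 5 mm thick, black silhouette on its flat top (3 mm larger all round than the part). Origin: centre of its underside. Silhouette: the filter with its end connectors, centred, long side along the tile's x.
- attenuator_tile: Attenuator tile: fixed grey tile 92 x 92 mm, 5 mm thick, black silhouette on its flat top (3 mm larger all round than the part). Origin: centre of its underside. Silhouette: a 50 mm disc, centred.
- flux_jar: Closed jar with green cap and paper label, 40 mm diameter, 42 mm high, loose, about 80 g; stands among the parts, to be left alone. Origin: centre of its underside.
- screw_tin: Open round tin of tiny connectors, 52 mm diameter, 32 mm high, loose, to be left alone. Origin: centre of its underside. (Other clutter among the parts, up to 50 mm across and 32 mm high: a solder spool 0.51 m ahead and 0.22 m left, a tip cleaner the same to the right.)
Mind the look-alikes: they are no part of the job. What is shaped like the tee_tile but orange is not meant.

How it is judged:
By the outcome, as a careful person would: the job done as asked, in the order asked, and still so for the second after the job is handed in, with the robot touching nothing.
It also fails if it takes over 104 s, if anything falls off the work surface, if the arm or the gripper's body presses on something with over 40 N, if the wrist force passes 120 N, or if a joint passes its speed limit or range.

### The arm

A 6-joint arm with a two-finger parallel gripper is mounted at the origin on the work surface. World frame = base frame: x ahead of the robot, y to its left, z up, the work surface at z = 0. Lengths are in m, angles in degrees, forces in N, time in s.
With the tool pointing down it reaches from about 0.325 to 0.775 m from the base axis. Payload 5.5 kg.
Tool frame: the origin (TCP) lies at the centre of the arm's flange, where the gripper is bolted on; the fingertips stand 182 mm ahead of it and the grasp point (between the pads) lies 163 mm ahead of it; z points along the fingers, y is the direction in which the jaws open and shut (so a half turn about z gives the same grasp; the last joint's range is limited). The gripper opens to 88 mm and grips with 3 to 60 N. Pads are 20 mm wide; open, the fingers measure 115 mm over their backs; the gripper's body (75 mm by 178 mm) begins 61 mm behind the grasp point.
Start: joints at [-79.739, 5.22, 70.514, -0, 104.267, -3.249], TCP at [0.14, -0.583, 0.405] pointing down, gripper open.
Joint ranges: [-164.24, 164.24], [-49.07, 125.15], [9.68, 141.18], [-86.29, 266.29], [3.28, 154.24], [-151.56, 151.56]. Speed limits (degrees/s): [147.25, 147.25, 172.46, 180, 180, 180].

### API

Orientations are given as [roll, pitch, yaw] about the fixed x, y, z axes, in that order (R = Rz(yaw) Ry(pitch) Rx(roll)).
In Python, from station import r gives the robot as it stands. The module is installed in compiled form; this text tells all that it offers. Calls block until the motion is done:
- r.reach(position, orientation): joint-space move of the TCP to a pose.
- r.servo_line(position, rotation=None, speed=0.15): straight line of the TCP; rotation=None keeps the orientation; speed is the mean speed in m/s.
- r.move_joints(angles): joint-space move.
- r.let_go() and r.grab(squeeze=None): open the fingers fully, or close them until they stop; squeeze is the grip in N (None keeps the last).
- r.wait(seconds).
- r.inverse_kinematics(position, orientation): joint angles nearest the present ones, or None.
- r.sense(): the state.
- r.snapshot(name): name is "scene" or "top" or "wrist"; returns a dict with "frame" (400x640x3 uint8, red, green, blue), "fx", "fy", "cx", "cy" (pixels), "R" (3x3) and "t" (3): a world point X has camera coordinates R X + t. Camera axes: x right, y down, z forward; pixel columns grow to the right and rows downward; lengths in m; the calibration is good to about 2 mm. A picture is of the moment at which its call begins. There is no depth.
A pose or a line that the arm cannot do raises r.IKError and nothing moves.
- r.hand_in(): hands the job in, once; it reports no verdict.
The state is a dict: "clock": time; "joints": joint angles; "joint_vel": joint speeds; "joint_torque": joint torques, N m; "tcp_pos": TCP position; "orientation": TCP orientation; "contact_force": force on the tool from outside, world axes, zero at the start; "torque": the same for the moment, N m; "opening": finger opening in m.
Only numpy, scipy, OpenCV 4.12 (cv2) and the standard library are available. Lean on these libraries where they do the work, as an engineer would, in place of code of your own. Each camera call takes 0.05 s, during which the arm holds its last target. There are 200 camera calls.

## Working session

There is one attempt and no reset: what is moved stays moved. The work goes in short steps, each a Python script; the robot and the scene stay as the last script left them, time stands still between calls to the robot, and variables do not carry over. Pictures are saved under pics/ and viewed, about 12 in all and at most 16, crops included, and the job is handed in when it is done.

```bash
mkdir -p pics; cat > h.py <<'E'
import numpy as np, cv2, pickle
from station import r
def snap(cam,name):
    s=r.snapshot(cam); cv2.imwrite(f'pics/{name}.png',s['frame'][:,:,::-1]); pickle.dump(s,open(f'pics/{name}.pkl','wb')); return s
def load(name): return pickle.load(open(f'pics/{name}.pkl','rb'))
def ray(s,p):
    R=np.array(s['R']);t=np.array(s['t']);d=R.T@np.array([(p[0]-s['cx'])/s['fx'],(p[1]-s['cy'])/s['fy'],1.]);return -R.T@t,d
def onz(s,p,z):
    o,d=ray(s,p);return o+d*(z-o[2])/d[2]
def tri(obs):
    A=np.zeros((3,3));b=np.zeros(3);L=[]
    for s,p in obs:
        o,d=ray(s,p);d/=np.linalg.norm(d);P=np.eye(3)-np.outer(d,d);A+=P;b+=P@o;L.append((o,P))
    X=np.linalg.solve(A,b);return X,[np.linalg.norm(P@(X-o)) for o,P in L]
def proj(s,X):
    c=np.array(s['R'])@np.array(X)+np.array(s['t']);return np.array([c[0]/c[2]*s['fx']+s['cx'],c[1]/c[2]*s['fy']+s['cy']])
def crop(name,out,x0,y0,x1,y1,k):
    im=cv2.imread(f'pics/{name}.png')[y0:y1,x0:x1];cv2.imwrite(f'pics/{out}.png',cv2.resize(im,None,fx=k,fy=k,interpolation=cv2.INTER_CUBIC))
E
python3 - <<'E'
from h import *
for c in('scene','top','wrist'):
    s=snap(c,c+'0');R=np.array(s['R']);print(c,s['fx'],s['cx'],s['cy'],(-R.T@s['t']).round(3),R[2].round(2))
st=r.sense();print(st['clock'],st['orientation'],st['opening'])
E
```

```text
scene 455.0999431834185 308.0694173076251 200.27511008112992 [ 0.836 -0.469  0.988] [-0.31  0.42 -0.85]
top 405.6928779353549 317.73724793349913 195.52495110333976 [0.278 0.    1.006] [ 0.21 -0.02 -0.98]
wrist 325.79741527717067 324.96578109918704 200.37965855463085 [ 0.216 -0.566  0.384] [-0.27 -0.07 -0.96]
0.15 [-1.79913151e+02 -2.94806355e-03  1.35089731e+01] 0.08794346542513322
```

View pics/top0.png

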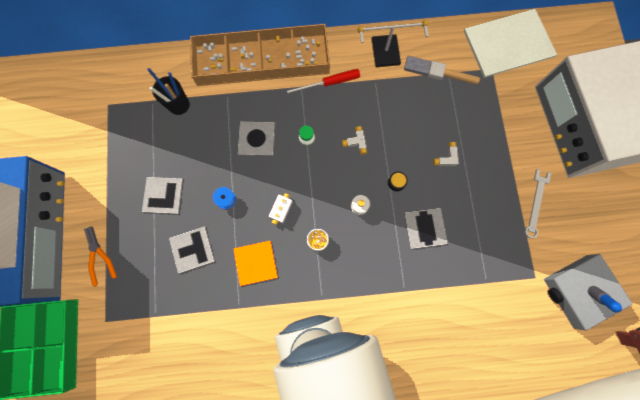

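View pics/scene0.png

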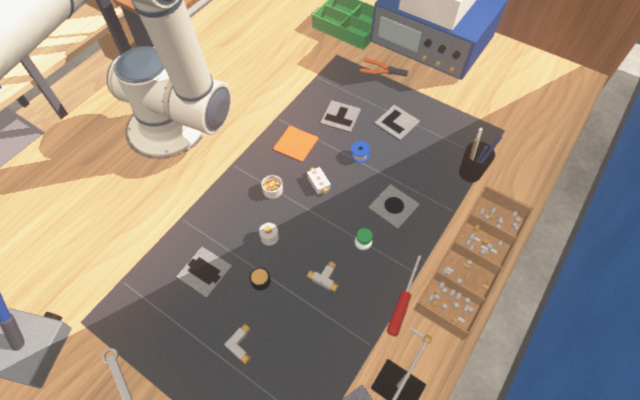

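Top view: tee (357,141), elbow (448,156), filter (281,208), attenuator (361,204). Tiles: T (192,250), L (163,196), filter (427,229), attenuator (256,138). Leave alone: plain orange tile (256,263), jar (306,133), tin (318,239), spool (223,198), and a dark tip cleaner with a brass top (398,180). Next come close wrist views from four spots.

```bash
python3 - <<'E'
from h import *
s=load('top0')
for n,p,z in [('tee',(357,141),.018),('elbow',(452,158),.018),('filter',(281,208),.026),('att',(361,204),.04),('Tt',(192,250),.005),('Lt',(163,196),.005),('Ft',(427,229),.005),('At',(256,138),.005),('orange',(256,263),.005),('jar',(306,133),.042),('tin',(318,239),.032),('tipc',(398,180),.03),('spool',(223,198),.03)]:
    print(n,onz(s,p,z).round(3))
for i,(x,y) in enumerate([(.45,-.2),(.45,-.02),(.42,.16),(.42,.3)]):
    r.reach([x,y,.42],[180,0,0]);snap('wrist',f'w{i}')
print(r.sense()['clock'],r.sense()['joints'])
im=[cv2.imread(f'pics/w{i}.png') for i in range(4)]
a=np.vstack([np.hstack(im[:2]),np.hstack(im[2:])]);cv2.imwrite('pics/wall.png',cv2.resize(a,(800,500),interpolation=cv2.INTER_AREA))
E
```

```text
tee [ 0.623 -0.131  0.018]
elbow [ 0.554 -0.365  0.018]
filter [0.467 0.077 0.026]
att [ 0.455 -0.118  0.04 ]
Tt [0.388 0.305 0.005]
Lt [0.532 0.373 0.005]
Ft [ 0.382 -0.277  0.005]
At [0.662 0.129 0.005]
orange [0.341 0.15  0.005]
jar [ 0.649 -0.002  0.042]
tin [ 0.381 -0.006  0.032]
tipc [ 0.508 -0.218  0.03 ]
spool [0.505 0.217 0.03 ]
4.2667 [ 3.16193380e+01 -7.50769600e+00  8.15110367e+01 -4.13394890e-02
  1.06011115e+02  1.21707928e+02]
```

View pics/wall.png

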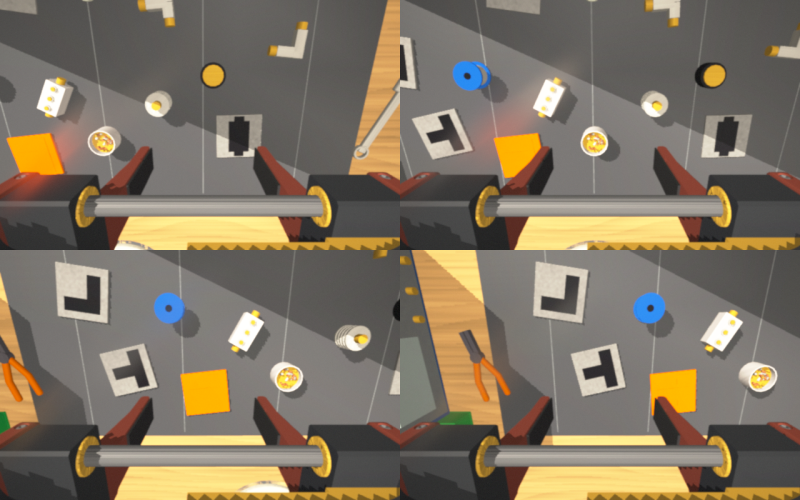

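The wrist views agree with the top view. I still need nearer views of the far parts (tee, elbow, attenuator tile).

```bash
python3 - <<'E'
from h import *
for i,(x,y) in enumerate([(.58,.12),(.58,-.08),(.55,-.3)]):
    r.reach([x,y,.4],[180,0,0]);snap('wrist',f'w{i+4}')
print(r.sense()['clock'])
want=[('tee',(.623,-.131,.01),(4,5,6)),('elbow',(.554,-.365,.01),(5,6,0)),('filter',(.467,.077,.02),(1,2,4)),('att',(.455,-.118,.03),(0,1)),
('Tt',(.388,.305,.005),(1,2,3)),('Lt',(.532,.373,.005),(2,3)),('Ft',(.382,-.277,.005),(0,1)),('At',(.662,.129,.005),(4,5))]
rows=[]
tiles=[]
for n,X,v in want:
    for i in v[:2]:
        s=load(f'w{i}');p=proj(s,X);print(n,i,p.round())
        im=s['frame'][:,:,::-1];pd=cv2.copyMakeBorder(im,100,100,100,100,cv2.BORDER_CONSTANT)
        u,w=p.astype(int)+100;u=min(max(u,60),780);w=min(max(w,60),540)
        c=cv2.resize(pd[w-55:w+55,u-55:u+55],(200,150 if 0 else 200));cv2.putText(c,f'{n}{i}',(3,12),0,.4,(0,255,255));tiles.append(c)
g=[np.hstack(tiles[k:k+4]) for k in range(0,16,4)]
cv2.imwrite('pics/grid.png',cv2.resize(np.vstack(g),(600,600)))
E
```

```text
7.0833
tee 4 [547. 137.]
tee 5 [370. 137.]
elbow 5 [566. 196.]
elbow 6 [381. 172.]
filter 1 [240. 159.]
filter 2 [394. 133.]
att 0 [252. 170.]
att 1 [407. 170.]
Tt 1 [ 70. 219.]
Tt 2 [207. 196.]
Lt 2 [134.  74.]
Lt 3 [258.  74.]
Ft 0 [383. 222.]
Ft 1 [522. 222.]
At 4 [316. 100.]
At 5 [136. 101.]
```

View pics/grid.png

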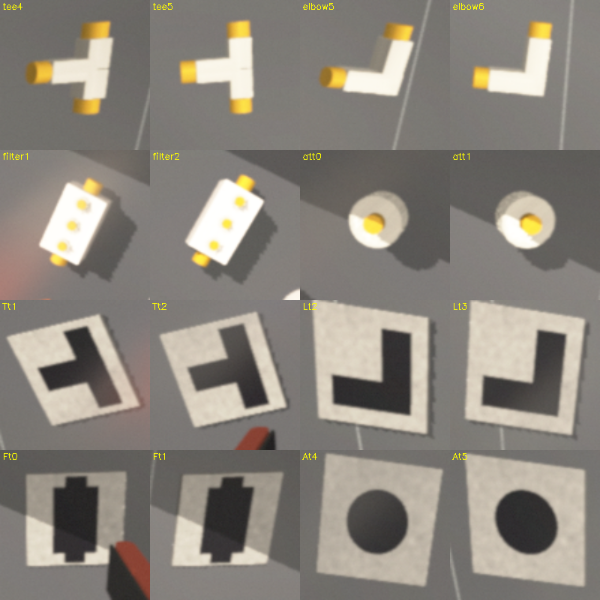

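All eight are clear. The tee and elbow stand near yaw 0, the filter about -30°, the T tile about +17°, and the L and filter tiles near 0°. I'll fit projected shape models to masks in the view pairs, leaving height free as a check.

```bash
cat > fit.py <<'E'
from h import *
from scipy.optimize import minimize
def box(x0,x1,y0,y1,z0,z1): return np.array([(x,y,z) for x in(x0,x1) for y in(y0,y1) for z in(z0,z1)],float)
a=np.linspace(0,2*np.pi,40)
def cyl(ax,l0,l1,rad,zc):
    o=[]
    for l in(l0,l1):
        for t in a:
            c,s=rad*np.cos(t),rad*np.sin(t)
            o.append({'x':(l,c,zc+s),'y':(c,l,zc+s),'z':(c,s,l)}[ax])
    return np.array(o)
M={'tee':[box(-24,24,-9,9,0,18),box(-9,9,0,36,0,18),cyl('x',-36,36,8.5,9),cyl('y',0,48,8.5,9)],
'elbow':[box(-9,38,-9,9,0,18),box(-9,9,-9,38,0,18),cyl('x',0,50,8.5,9),cyl('y',0,50,8.5,9)],
'filter':[box(-30,30,-18,18,0,26),cyl('x',-40,40,7,13)],
'att':[cyl('z',0,34,22,0),cyl('z',34,46,8,0)],
'Tt':[box(-39,39,-31.5,-7.5,5,5),box(-12,12,-31.5,31.5,5,5)],
'Lt':[box(-32.5,32.5,-32.5,-8.5,5,5),box(-32.5,-8.5,-32.5,32.5,5,5)],
'Ft':[box(-33,33,-21,21,5,5),box(-43,43,-10,10,5,5)],
'At':[cyl('z',5,5,25,0)]}
def render(s,n,q,K=4,shape=(400,640)):
    m=np.zeros((shape[0]*K,shape[1]*K),np.uint8);x,y,yaw,z=q;c,sn=np.cos(np.radians(yaw)),np.sin(np.radians(yaw))
    for P in M[n]:
        W=np.c_[x+(c*P[:,0]-sn*P[:,1])/1e3,y+(sn*P[:,0]+c*P[:,1])/1e3,z+P[:,2]/1e3]
        h=cv2.convexHull(np.array([(proj(s,w)+.5)*K-.5 for w in W],np.float32)) 
        cv2.fillConvexPoly(m,np.round(h*16).astype(np.int32),255,shift=4)
    return m
def mask(s,n,X,half=60):
    f=s['frame'];hsv=cv2.cvtColor(f,cv2.COLOR_RGB2HSV);v=f.max(2).astype(int)
    p=proj(s,X).astype(int);roi=np.zeros(v.shape,bool);roi[max(0,p[1]-half):p[1]+half,max(0,p[0]-half):p[0]+half]=1
    if n[1:]=='t' and n!='tt': m=(v<TH[n])&roi
    else: m=((v>TH[n])|((hsv[...,1]>110)&(v>75)&(hsv[...,0]>10)))&roi
    k,l,st,ce=cv2.connectedComponentsWithStats(m.astype(np.uint8))
    L=l[max(0,p[1]-12):p[1]+12,max(0,p[0]-12):p[0]+12];j=np.bincount(L[L>0]).argmax()
    return cv2.morphologyEx((l==j).astype(np.uint8)*255,cv2.MORPH_CLOSE,np.ones((3,3)))
TH=dict(tee=140,elbow=140,filter=140,att=118,Tt=90,Lt=90,Ft=60,At=90)
def fit(n,q0,views,freez=True):
    obs=[]
    for s in views:
        mk=mask(s,n,(q0[0],q0[1],.01)); obs.append((s,cv2.resize(mk,None,fx=4,fy=4,interpolation=cv2.INTER_LINEAR)>127))
    def cost(d,full=False):
        q=np.array([q0[0]+d[0]/1e3,q0[1]+d[1]/1e3,q0[2]+d[2],q0[3]+(d[3]/1e3 if freez else 0)]);I=[]
        for s,o in obs:
            m=render(s,n,q)>0;I.append((m&o).sum()/(m|o).sum())
        return (q,I) if full else -np.mean(I)
    nd=4 if freez else 3
    best=None;d=np.zeros(nd)
    for sc in(6,2):
        sim=np.vstack([d]+[d+np.eye(nd)[i]*sc for i in range(nd)])
        d=minimize(cost,d,method='Nelder-Mead',options=dict(initial_simplex=sim,maxfev=110)).x
    q,I=cost(d,True)
    return q,I,obs
def overlay(views,n,q,obs):
    out=[]
    for (s,o) in obs:
        im=cv2.resize(s['frame'][:,:,::-1],None,fx=4,fy=4)
        for m,c in((o.astype(np.uint8),(0,255,0)),(render(s,n,q),(0,0,255))):
            cv2.drawContours(im,cv2.findContours(m,0,1)[0],-1,c,1)
        u,w=(proj(s,(q[0],q[1],.01))*4).astype(int);pd=cv2.copyMakeBorder(im,300,300,300,300,0);out.append(pd[w+80:w+520,u+80:u+520])
    return out
E
cat > run1.py <<'E'
from fit import *
import json
Q={};T=[]
for n,q0,v in [('tee',(.623,-.131,0,0),('w5','w4')),('elbow',(.548,-.375,-5,0),('w6','w5')),('filter',(.467,.077,-30,0),('w1','w2')),('att',(.455,-.118,0,0),('w0','w1')),
 ('Tt',(.388,.305,18,0),('w2','w3')),('Lt',(.532,.373,-4,0),('w2','w3')),('Ft',(.382,-.277,0,0),('w0','w1')),('At',(.662,.129,0,0),('w4','w5'))]:
    V=[load(i) for i in v];qz,I,o=fit(n,q0,V);q,I2,o=fit(n,q0,V,False);Q[n]=list(q)
    print(n,'free z',qz.round(4),np.round(I,3),'| fixed',q.round(4),np.round(I2,3),flush=True);T+=[cv2.resize(c,(200,200),interpolation=cv2.INTER_AREA) for c in overlay(V,n,q,o)]
json.dump(Q,open('Q.json','w'))
cv2.imwrite('pics/ov.png',cv2.resize(np.vstack([np.hstack(T[k:k+4]) for k in range(0,16,4)]),(600,600)))
E
time python3 run1.py
```

```text
tee free z [ 6.2920e-01 -1.4220e-01  4.7681e+00  1.5000e-03] [0.907 0.857] | fixed [ 0.6291 -0.1428  4.6545  0.    ] [0.903 0.858]
elbow free z [ 5.4930e-01 -3.7060e-01 -5.2178e+00  2.9000e-03] [0.903 0.85 ] | fixed [ 0.5487 -0.3721 -5.056   0.    ] [0.891 0.841]
filter free z [ 4.71000e-01  8.30000e-02 -2.84366e+01  2.03000e-02] [0.383 0.963] | fixed [  0.4697   0.079  -29.0583   0.    ] [0.342 0.917]
att free z [ 4.478000e-01 -1.113000e-01 -1.667915e+02  1.016000e-01] [0.387 0.225] | fixed [ 0.4585 -0.1185 -0.8521  0.    ] [0.21  0.209]
Tt free z [ 3.8960e-01  3.0720e-01  1.2582e+01 -7.1000e-03] [0.855 0.897] | fixed [ 0.3906  0.3067 12.8376  0.    ] [0.833 0.873]
Lt free z [ 5.3740e-01  3.7800e-01 -9.1783e+00 -6.1000e-03] [0.916 0.876] | fixed [ 0.5364  0.3757 -8.2396  0.    ] [0.895 0.855]
Ft free z [ 0.3857 -0.2775  2.003  -0.0041] [0.879 0.865] | fixed [ 0.3861 -0.2754  1.1696  0.    ] [0.864 0.851]
At free z [ 6.6490e-01  1.2920e-01  3.5728e+00 -2.9000e-03] [0.919 0.935] | fixed [0.6645 0.1286 4.4606 0.    ] [0.91  0.927]
real	1m50.267s
user	1m36.910s
sys	0m4.381s
```

View pics/ov.png

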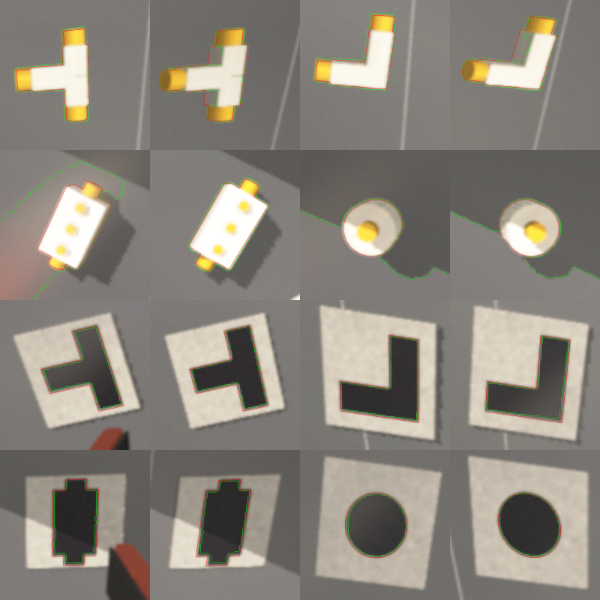

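The overlays follow the shapes, with two faults: the filter mask leaked in w1, and the attenuator mask failed. I'll improve thresholds and choice of views, get the attenuator from its brass top, and triangulate heights independently from silhouette/brass centroids.

```bash
cat > run2.py <<'E'
from fit import *
import json, fit
fit.TH.update(Tt=120,Lt=120,Ft=68,At=120,filter=165,tee=150,elbow=150)
Q=json.load(open('Q.json'))
def cen(m): 
    M_=cv2.moments(m,True);return np.array([M_['m10'],M_['m01']])/M_['m00']
for n,v in [('Tt',('w1','w2','w3')),('Lt',('w2','w3')),('Ft',('w0','w1')),('At',('w4','w5')),('tee',('w5','w4')),('elbow',('w6','w5')),('filter',('w2','w1'))]:
    V=[load(i) for i in v];q0=Q[n]
    ms=[]
    for s in V:
        try: ms.append((s,cen(mask(s,n,(q0[0],q0[1],.01),50))))
        except Exception as e: print('x',n,e)
    X,res=tri(ms);line=f'{n} tri centroid {X.round(4)} res mm {(np.array(res)*1e3).round(2)}'
    use=V if n[1]=='t' and n!='tt' else V[:1]
    rs=[]
    for k in ([use[:1],use[1:2],use] if len(use)>1 else [use]):
        q,I,o=fit.fit(n,q0,k,False);rs.append((q[:3].round(4),np.round(I,3)))
    Q[n]=list(q);print(line,rs,flush=True)
# attenuator brass top
ob=[]
for v in('w0','w1'):
    s=load(v);p=proj(s,(.4585,-.1185,.046)).astype(int);h=cv2.cvtColor(s['frame'],cv2.COLOR_RGB2HSV)
    m=np.zeros((400,640),np.uint8);w=slice(p[1]-22,p[1]+22),slice(p[0]-22,p[0]+22);m[w]=((h[w][...,1]>110)&(h[w][...,2]>150));ob.append((s,cen(m)));print(v,p,cen(m),m.sum(),onz(s,cen(m),.043).round(4))
print('att brass',tri(ob))
json.dump(Q,open('Q.json','w'))
for n,(v,X) in dict(a=('w0',(.4585,-.1185,.03)),b=('w1',(.4585,-.1185,.03))).items():
    u,w=proj(load(v),X).astype(int);crop(v,'att_'+n,u-32,w-32,u+32,w+32,6)
cv2.imwrite('pics/att.png',np.hstack([cv2.imread('pics/att_a.png'),cv2.imread('pics/att_b.png')]));print([proj(load(v),(.4585,-.1185,.03)).astype(int)-32 for v in('w0','w1')])
E
python3 run2.py
```

```text
Tt tri centroid [0.3948 0.2975 0.0055] res mm [0.4  0.2  0.23] [(array([ 0.3917,  0.3066, 12.7425]), array([0.918])), (array([ 0.3912,  0.3064, 13.1537]), array([0.919])), (array([ 0.3915,  0.3066, 12.5443]), array([0.918, 0.918, 0.928]))]
Lt tri centroid [0.5288 0.3685 0.0057] res mm [0.01 0.01] [(array([ 0.5368,  0.3759, -8.6151]), array([0.942])), (array([ 0.5367,  0.3759, -8.3634]), array([0.924])), (array([ 0.5369,  0.3758, -8.5595]), array([0.941, 0.924]))]
Ft tri centroid [ 0.3895 -0.2753  0.0063] res mm [0.16 0.16] [(array([ 0.3867, -0.2755,  2.3762]), array([0.882])), (array([ 0.3862, -0.2756,  1.3806]), array([0.882])), (array([ 0.3863, -0.2758,  1.514 ]), array([0.881, 0.881]))]
At tri centroid [0.6655 0.1281 0.0057] res mm [0.09 0.09] [(array([0.6649, 0.1283, 6.6659]), array([0.96])), (array([0.6652, 0.1284, 3.2022]), array([0.964])), (array([0.6649, 0.1284, 6.0981]), array([0.959, 0.963]))]
tee tri centroid [ 0.6292 -0.132   0.0131] res mm [0. 0.] [(array([ 0.629 , -0.1423,  4.2846]), array([0.929]))]
elbow tri centroid [ 0.5627 -0.3604  0.0135] res mm [0.24 0.24] [(array([ 0.5485, -0.3717, -5.5721]), array([0.92]))]
filter tri centroid [0.471  0.0792 0.021 ] res mm [0.13 0.13] [(array([  0.4695,   0.0787, -28.2342]), array([0.951]))]
w0 [248 170] [249.86285714 168.49714286] 175 [ 0.4597 -0.1189  0.043 ]
w1 [411 170] [411.07692308 169.04945055] 182 [ 0.4591 -0.1186  0.043 ]
att brass (array([ 0.45925807, -0.1187623 ,  0.04232787]), [np.float64(0.00026369959065684315), np.float64(0.00026369959065692354)])
[array([220, 135]), array([376, 135])]
```

View pics/att.png

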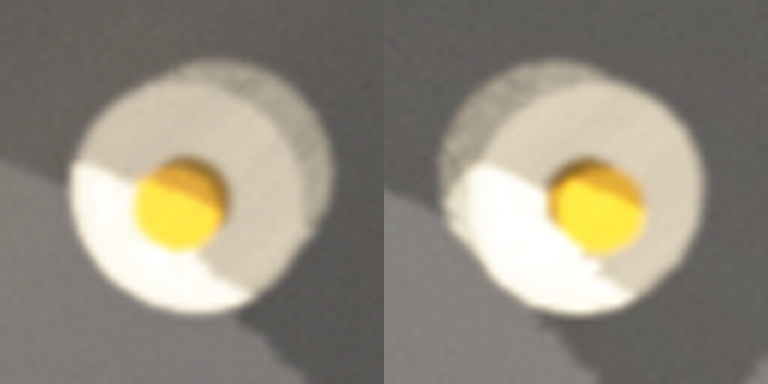

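Attenuator brass top (250.2,169.7) in w0 and (411.7,169.5) in w1. Measured heights agree with the text: tiles 5.5–6.3 mm, tee 13, elbow 13.5 and brass top 42 mm (side-mixed centroids). The filter tile's sun/shade edge may have biased its fit, so I'll check that with the 92 mm square drawn on.

```bash
cat > run3.py <<'E'
from fit import *
import json
Q=json.load(open('Q.json'))
w0,w1=load('w0'),load('w1')
print(tri([(w0,(250.2,169.7)),(w1,(411.7,169.5))]),tri([(w0,(251.3,167.8)),(w1,(410,167.8))]))
def draw(v,n,q,x0,k=4):
    s=load(v);im=cv2.resize(s['frame'][:,:,::-1],None,fx=k,fy=k,interpolation=cv2.INTER_CUBIC)
    for c in [cv2.findContours(render(s,n,q,K=k),0,1)[0]]: cv2.drawContours(im,c,-1,(0,0,255),1)
    if n[1]=='t':
        c,sn=np.cos(np.radians(q[2])),np.sin(np.radians(q[2]))
        P=[(proj(s,(q[0]+c*a-sn*b,q[1]+sn*a+c*b,.005))+.5)*k-.5 for a,b in((-.046,-.046),(.046,-.046),(.046,.046),(-.046,.046))]
        cv2.polylines(im,[np.round(P).astype(int)],True,(0,255,0),1)
    u,w=(proj(s,(q[0],q[1],.01))*k).astype(int);return cv2.copyMakeBorder(im,200,200,200,200,0)[w+5:w+395,u+5:u+395] if k==4 else None
A=[draw('w0','Ft',Q['Ft'],0),draw('w2','Tt',Q['Tt'],0)];B=[draw('w3','Lt',Q['Lt'],0),draw('w2','filter',Q['filter'],0)]
cv2.imwrite('pics/chk.png',cv2.resize(np.vstack([np.hstack(A),np.hstack(B)]),(600,600),interpolation=cv2.INTER_AREA))
E
python3 run3.py
```

```text
(array([ 0.45849653, -0.11927287,  0.04321985]), [np.float64(0.00015276200746080167), np.float64(0.0001527620074608686)]) (array([ 0.45922654, -0.11906797,  0.0363447 ]), [np.float64(4.441901341014685e-05), np.float64(4.441901341035587e-05)])
```

View pics/chk.png

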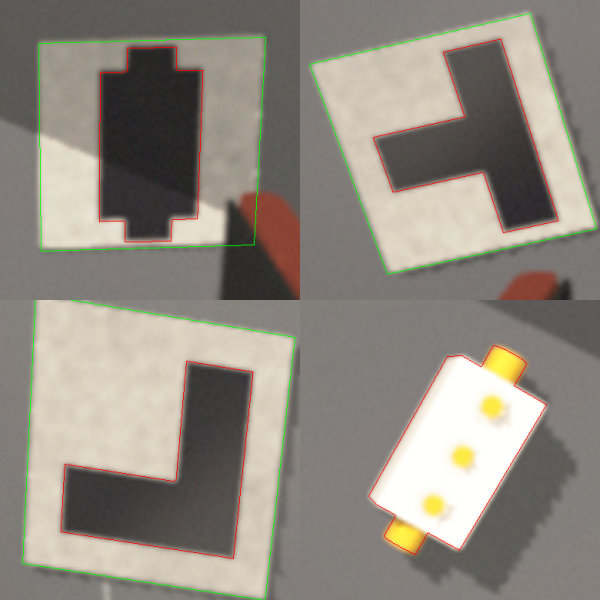

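The outlines match to about 0.5 mm, so I'll start with the tee. I grip it by its stem flats, with the fingertips about 3 mm above the bench.

```bash
cat > pp.py <<'E'
from h import *
def w(q,l):
    c,s=np.cos(np.radians(q[2])),np.sin(np.radians(q[2]));return np.array([q[0]+c*l[0]-s*l[1],q[1]+s*l[0]+c*l[1]])
HI=.32
def move(part,goal,l,jaw,zt=.003,F=25,lift=5.5):
    """part,goal: (x,y,yaw) of part origin; l: grasp point in part frame; jaw: tool yaw minus part yaw; zt: tip height"""
    a=w(part,l);b=w(goal,l);oa=[180,0,part[2]+jaw];ob=[180,0,goal[2]+jaw];z=.182+zt
    for p,o in((a,oa),(b,ob)): assert r.inverse_kinematics([*p,z],o) is not None
    r.reach([*a,HI],oa);r.servo_line([*a,z+.03],speed=.25);r.servo_line([*a,z],speed=.08);f0=np.array(r.sense()['contact_force'])
    r.grab(F);s=r.sense();print('grip',round(s['opening']*1e3,1),f0.round(1),np.round(s['contact_force'],1),round(s['clock'],1))
    r.servo_line([*a,HI],speed=.25);s=r.sense();print('lifted',round(s['opening']*1e3,1),np.round(s['contact_force'],1))
    r.reach([*b,HI],ob);zz=z+lift/1e3;r.servo_line([*b,zz+.03],speed=.25);r.servo_line([*b,zz],speed=.05)
    s=r.sense();print('down',round(s['opening']*1e3,1),np.round(s['contact_force'],1),np.round(s['tcp_pos'],4))
    r.let_go();r.servo_line([*b,zz+.03],speed=.1);r.servo_line([*b,HI],speed=.25);print('clock',r.sense()['clock'])
E
python3 - <<'E'
from pp import *
import json
Q=json.load(open('Q.json'));t=Q['Tt']
move(Q['tee'][:3],(*w(t,(0,-.0195)),t[2]),(0,.0225),90)
r.reach([.42,.23,.42],[180,0,0]);snap('wrist','p1');s=snap('top','t1');print(r.sense()['clock'])
u,v=proj(load('p1'),(.39,.307,.01)).astype(int);print(u,v);crop('p1','p1c',u-70,v-70,u+70,min(400,v+70),4)
E
```

```text
grip 17.7 [-0.7 -0.1 -0.1] [-2.4 -0.5  1.5] 10.5
lifted 17.8 [-1.1  0.5 -1.6]
down 17.9 [-0.  -0.3 -2. ] [0.3908 0.3095 0.1902]
clock 16.3917
17.9333
261 194
```

View pics/p1c.png

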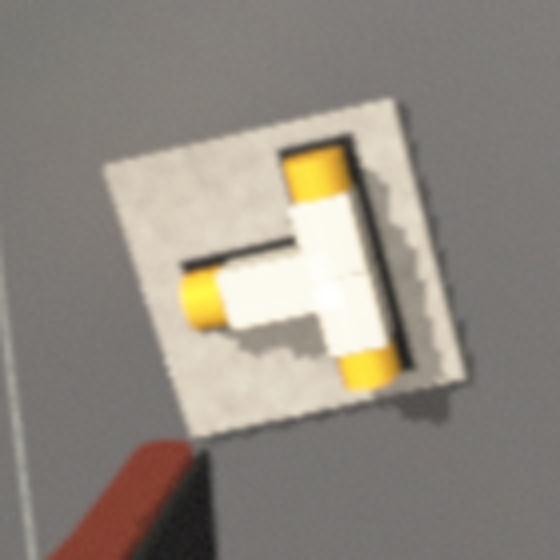

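The tee lies on its silhouette; the offset seen is mostly parallax, which I'll check with overlays. Next are the elbow and filter.

```bash
python3 - <<'E'
from pp import *
import json
Q=json.load(open('Q.json'));t=Q['Lt']
move(Q['elbow'][:3],(*w(t,(-.0205,-.0205)),t[2]),(0,.0235),90)
r.reach([.45,.3,.42],[180,0,0]);snap('wrist','p2')
move(Q['filter'][:3],Q['Ft'][:3],(0,0),0,zt=.005)
r.reach([.44,-.2,.42],[180,0,0]);snap('wrist','p3')
move((.459,-.119,27),(*Q['At'][:2],27),(0,0),90,zt=.005)
r.reach([.58,.08,.42],[180,0,0]);snap('wrist','p4');snap('top','t4')
E
cat > ovl.py <<'E'
from fit import *
import json,sys
from pp import w
Q=json.load(open('Q.json'))
T={'tee':(*w(Q['Tt'],(0,-.0195)),Q['Tt'][2],.005),'elbow':(*w(Q['Lt'],(-.0205,-.0205)),Q['Lt'][2],.005),'filter':(*Q['Ft'][:3],.005),'att':(*Q['At'][:2],0,.005)}
if __name__=='__main__':
    out=[];k=5
    for n,v in(('tee','p1'),('elbow','p2'),('filter','p3'),('att','p4')):
        s=load(v);im=cv2.resize(s['frame'][:,:,::-1],None,fx=k,fy=k,interpolation=cv2.INTER_CUBIC)
        cv2.drawContours(im,cv2.findContours(render(s,n,T[n],K=k),0,1)[0],-1,(0,0,255),1)
        t=n[0].upper()+'t' if n!='elbow' else 'Lt'
        cv2.drawContours(im,cv2.findContours(render(s,t,Q[t],K=k),0,1)[0],-1,(0,255,0),1)
        u,y=(proj(s,T[n][:3])*k).astype(int);print(n,u/k,y/k)
        out.append(cv2.copyMakeBorder(im,300,300,300,300,0)[y+100:y+500,u+100:u+500])
    cv2.imwrite('pics/final.png',cv2.resize(np.vstack([np.hstack(out[:2]),np.hstack(out[2:])]),(600,600),interpolation=cv2.INTER_AREA))
E
python3 ovl.py
```

```text
grip 17.7 [-0.1  0.   0.5] [ 0.2 -0.2 -0.1] 22.3
lifted 17.9 [ 0.9 -0.2 -1.5]
down 17.7 [-0.3 -0.1 -0.7] [0.517  0.3818 0.1901]
clock 28.9917
grip 35.5 [ 0.3 -1.2 -0.1] [-1.1 -0.4  0.9] 33.2
lifted 36.2 [-0.3  0.7 -2.7]
down 35.8 [ 0.  -0.3 -1.7] [ 0.3862 -0.2758  0.1922]
clock 38.4333
grip 43.9 [-0.3  0.2  1. ] [-0.6  0.1  0.7] 42.6
lifted 43.9 [-0.1  0.5 -3.1]
down 43.5 [ 0.3  0.  -3.2] [0.6649 0.1285 0.1921]
clock 47.5917
tee 325.6 100.8
elbow 321.6 104.2
filter 301.0 59.8
att 282.0 97.8
```

View pics/final.png

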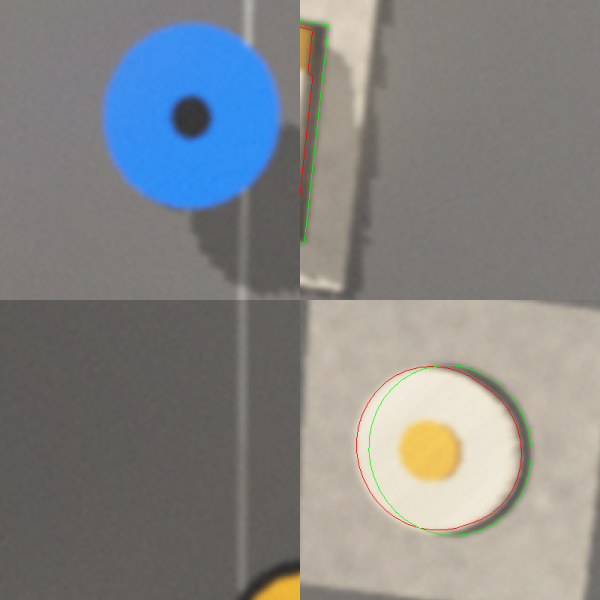

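The attenuator overlay fits. My crop code used the yaw as the height for the other three, so I'll fix that.

```bash
sed -i 's/proj(s,T\[n\]\[:3\])/proj(s,(*T[n][:2],.01))/' ovl.py; sed -i 's#pics/final.png#pics/final2.png#' ovl.py; python3 ovl.py
```

```text
tee 276.8 190.2
elbow 272.4 116.8
filter 383.8 212.6
att 280.8 97.6
```

View pics/final2.png

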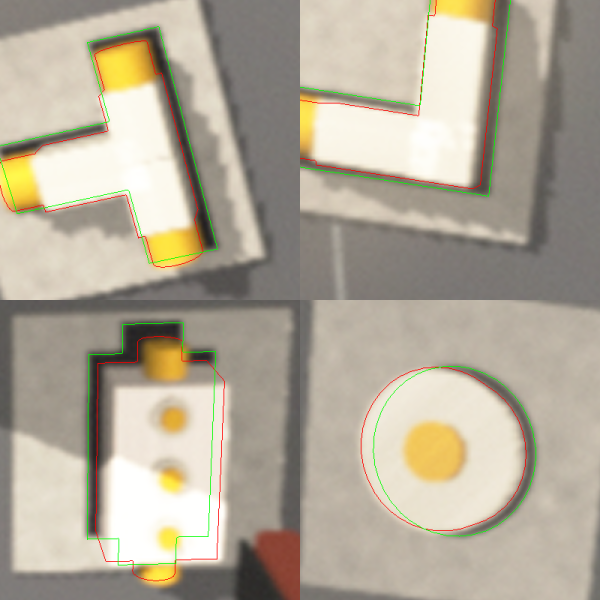

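Tee, elbow and attenuator match to within about 1 mm. The filter looks about 1.5 mm toward -x. I'll check it with two views from the opposite side, plus the elbow with a fuller crop.

```bash
cat > v2.py <<'E'
from ovl import *
import sys
def ov(n,v,q,k=5,h=190):
    s=load(v);im=cv2.resize(s['frame'][:,:,::-1],None,fx=k,fy=k,interpolation=cv2.INTER_CUBIC)
    t=n[0].upper()+'t' if n!='elbow' else 'Lt'
    if q is not None: cv2.drawContours(im,cv2.findContours(render(s,n,q,K=k),0,1)[0],-1,(0,0,255),1)
    cv2.drawContours(im,cv2.findContours(render(s,t,Q[t],K=k),0,1)[0],-1,(0,255,0),1)
    u,y=(proj(s,(*Q[t][:2],.01))*k).astype(int);o=np.array([u-h*1.4,y-h*1.4]).astype(int);H=int(h*1.4)
    print(n,v,'crop origin px',o/k,'scale',k*300/(2*H))
    return cv2.resize(cv2.copyMakeBorder(im,300,300,300,300,0)[y+300-H:y+300+H,u+300-H:u+300+H],(300,300),interpolation=cv2.INTER_AREA)
E
python3 - <<'E'
from v2 import *
from h import r
r.reach([.46,-.25,.40],[180,0,180]);snap('wrist','f1')
r.reach([.46,-.31,.36],[180,0,180]);snap('wrist','f2')
print(r.sense()['clock'])
A=[ov('filter','f1',T['filter']),ov('filter','f2',T['filter'])];B=[ov('elbow','p2',T['elbow']),ov('filter','p3',T['filter'])]
cv2.imwrite('pics/c2.png',np.vstack([np.hstack(A),np.hstack(B)]))
E
```

```text
53.0667
filter f1 crop origin px [249.6  54.2] scale 2.819548872180451
filter f2 crop origin px [308.4  55.6] scale 2.819548872180451
elbow p2 crop origin px [203.2  42.4] scale 2.819548872180451
filter p3 crop origin px [330.6 159.4] scale 2.819548872180451
```

View pics/c2.png

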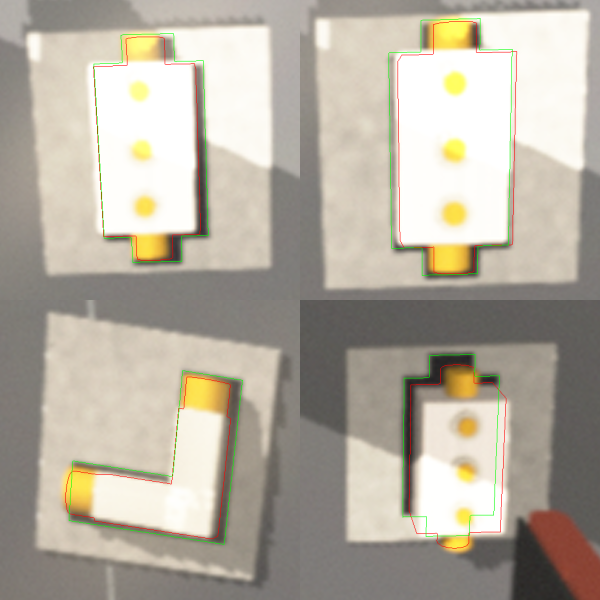

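In the two opposite-side views the filter sits inside its silhouette with about even margins, within ~1 mm. The elbow is also well inside. Last, I'll retract and take a wide check on the jar, tin and other clutter.

```bash
python3 - <<'E'
from h import *
r.reach([.14,-.583,.405],[180,0,13.5]);a=load('top0')['frame'].astype(int);b=snap('top','t9')['frame'].astype(int)
for n,X in dict(jar=(.649,-.002,.03),tin=(.381,-.006,.03),tip=(.508,-.218,.03),spool=(.505,.217,.03),orange=(.341,.15,.005)).items():
    u,v=proj(load('top0'),X).astype(int);w=slice(v-14,v+15),slice(u-14,u+15);print(n,np.abs(a[w]-b[w]).mean().round(2))
print(r.sense()['clock'],r.sense()['opening'])
E
```

```text
jar 0.81
tin 0.95
tip 0.8
spool 0.9
orange 0.43
54.9917 0.08780672066304564
```

View pics/t9.png

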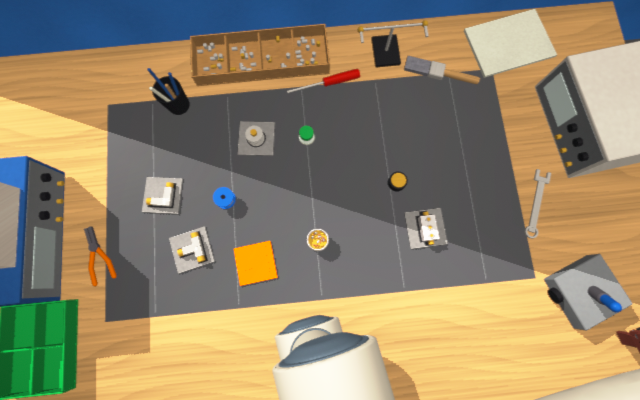

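The parts lie on their own tiles: tee (192,249), elbow (162,195), filter (428,229), attenuator (255,136). The jar (306,133), tin (318,239) and clutter have not moved.

```bash
python3 -c "
from station import r
print(r.hand_in(), r.sense()['clock'])"
```

```text
the job is handed in; nothing more can be done
the job is handed in; nothing more can be done
```

I laid all four parts on their own tiles in the order asked (tee, elbow, filter, attenuator), let go of each, moved the arm clear and handed the job in. The clock read about 55 s of the 104 s allowed. I left the plain orange tile alone.

**Placement:** in the last overlays, the tee, elbow and attenuator matched their target outlines to about 1 mm, lying flat and turned to match.

**Filter, where views disagreed:** one oblique view suggested it was about 1.5 mm off. Two views from the opposite side put it within about 1 to 1.5 mm, with at most 1.5° of turn. That is inside the 3 mm margin, so I did not move it again.

**Jar and tin:** neither moved; the areas around them, the spool and the tip cleaner were unchanged between the first and last top pictures. Every wrist force I read during the moves was under 4 N.

**Failed checks along the way:**
- The first automatic outline fit failed for the attenuator and leaked in one filter view. I remeasured both before moving anything.
- One set of check crops was centred wrongly and had to be redone.

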